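Fit the preheater's cover plate over its locating studs by feel

TASK

Pick up the aluminium cover plate from the mat and fit it on the bench preheater: both of its holes must drop over the two locating studs so that it lies flat and fully down on the deck, then let go. The studs do not stand exactly in the middle of the machine, so you will have to feel for them, sliding the plate about on top of them until it drops; never push it hard against the machine, and leave the things round about where they are.

Things in the scene. Friction and masses are not known exactly. Their poses are not given: they have to be found in the camera images.
- cover: Cover plate: flat aluminium plate 100 (x) by 160 (y) by 5 mm with a black bar handle on top, 0.23 to 0.43 kg, lying on the mat handle up. Two 11 mm through holes on its long centre line, at x = 0, y = +60 and -60 mm. Origin: centre of the plate's underside; z up. A half turn about z makes no difference.
- cover_bar (a point): Middle of the cover's handle bar, 37 mm above the plate's underside, over its centre; axes as the cover's. The bar is 14 mm wide (x), 80 mm long (y) and 16 mm tall, its top 45 mm above the plate's underside, with 24 mm of air below it, on two 10 mm posts at y = +34 and -34 mm.
- machine: Bench preheater, fixed to the bench: grey casing 160 (x) by 220 (y) mm, top 58 mm above the bench, black panel on its -x side. Above it a dark steel deck, 112 (x) by 180 (y) mm, top 72 mm above the bench, bearing two upright steel studs, 8 mm diameter, 10 mm tall (tops at 82 mm, bevelled 1.5 mm), 120 mm apart along y. Origin: centre of the casing's underside, at bench height; z up.
- deck_mid (a point): Nominal middle of the deck top, 72 mm above the machine's origin, same axes; fixed to the casing. Deck and studs together really sit up to 8 mm off it in x and in y, unknown, clamped, not turned. The deck is sprung: it stays up until pressed with about 5 N, yields 1 mm per further 1.5 N, bottoms after 5 mm (about 13 N) and springs back up when let go.
- mat: Dark rubber work mat, fixed, 260 (x) by 220 (y) by 3 mm, on which the cover plate lies at the start. Origin: centre of its underside.
- meter: Bystander: grey handheld meter lying flat, 85 (x) by 160 (y) by 37 mm. Origin: centre of its underside.
- spool: Bystander: metal wire spool standing on end, 56 mm diameter, 42 mm tall. Origin: centre of its underside.
- bottle: Bystander: white plastic bottle, 52 mm diameter, 140 mm tall. Origin: centre of its underside.
- tray: Bystander: small divided parts tray, 90 (x) by 130 (y) by 25 mm. Origin: centre of its underside.
Not all that is in view belongs to the job. What is shaped like the cover but pink or purple is not meant.

How it is judged (in metres and radians):
On the way, in this order (a step that is already met when the one before it is completed fails the run):
1. the cover plate is lifted clear of the mat (height (world z) of cover above 0.04 m), for 0.1 s.
2. the cover plate lies fully down on the deck, both studs through its holes (z of cover in the frame of machine between 0.06 and 0.0745 m and horizontal distance between cover and machine below 0.016 m and angle between cover's own z axis and vertical below 0.03 rad and angle between the y axis of cover and the y axis of machine, either way round below 0.08 rad), for 0.2 s.
At the end, for the whole second after the job is handed in: The cover plate is released and at rest, handle up, flat on the preheater's deck with both studs through its holes: its underside 69 to 74.5 mm above the bench, tilted less than 0.03 rad, its centre within 16 mm of the machine's and its long axis within 0.08 rad of the machine's y axis (z of cover in the frame of machine between 0.069 and 0.0745 m and horizontal distance between cover and machine below 0.016 m and angle between cover's own z axis and vertical below 0.03 rad and angle between the y axis of cover and the y axis of machine, either way round below 0.08 rad and linear speed of cover below 0.01 m/s and contact force between cover and the fingers below 0.1 N); the robot touches nothing.
It fails at once if the cover plate is pushed or knocked against the preheater with more than 30 N (contact force between cover and machine above 30 N).
It fails at once if the robot itself pushes the preheater with more than 15 N (contact force between any of the fingers, the arm and machine above 15 N).
It fails at once if a bystander is moved more than 15 mm (distance of any of meter, spool, bottle, tray from where it was at the start of the episode above 0.015 m).
It also fails if it takes over 64 s, if anything falls off the work surface, if the arm or the gripper's body presses on something with over 40 N, if the wrist force passes 120 N, or if a joint passes its speed limit or range.

ROBOT

A 6-joint arm with a two-finger parallel gripper is mounted at the origin on the work surface. World frame = base frame: x ahead of the robot, y to its left, z up, the work surface at z = 0. Lengths are in mm, angles in rad, forces in N, time in s.
With the tool pointing down it reaches from about 275 to 750 mm from the base axis. Payload 10.2 kg.
Tool frame: the origin (TCP) lies midway between the tips of the shut fingers; the grasp point (between the pads) lies 19 mm behind it (ctrl.grip_depth is the distance from the TCP to the grasp point, in mm); y points along the fingers, x is the direction in which the jaws open and shut, and the axes are right-handed (so a half turn about y gives the same grasp; the last joint's range is limited). The gripper opens to 85 mm and grips with 20 to 120 N. Pads are 22 mm wide; open, the fingers measure 114 mm over their backs; the gripper's body (76 mm by 85 mm) begins 54 mm behind the grasp point. The pads swing forward as they close: fully open they stand 13 mm farther back than shut.
Start: joints at [1.061, 0.313, 1.498, -0, 1.331, -0.223], TCP at [148.527, 503.558, 231.294] pointing down, gripper open.
Joint ranges: [-2.94, 2.94], [-0.97, 2.17], [0.19, 2.56], [-1.23, 4.37], [0.02, 3.11], [-2.88, 2.88]. Speed limits (rad/s): [2.39, 2.39, 3.01, 3.14, 3.14, 3.14].

INTERFACE

Orientations are given as a unit quaternion [w, x, y, z].
In Python, from rig import ctrl gives the robot as it stands. The module is installed in compiled form; this text tells all that it offers.
- The arm moves only by the tool drive_tool, never from a script. Its arguments are lists of equal length, an entry for each row: "gripper": the closure, from 0 (fully open) to 1 (shut); "offset": the shift along the tool's x, y, z in m, a list of three; "turn": the turn about the tool's y in degrees. In form: {"gripper": [gripper, ...], "offset": [[tx, ty, tz], ...], "turn": [turn, ...]}. A call has 1 to 20 rows; each row shifts and turns the commanded pose from where the row before left it, along the tool's axes as they then stand; what a row does not reach is not made up. A row lasts 1/12 s, in which the tool goes at most 41.7 mm and 7.16 degrees, less where a joint would pass 70% of its speed; a pose out of reach is approached as far as the arm can. A call is refused whole if a number of a shift passes 0.0417 or a number of a turn 7.16, either way. A call with a gripper value outside its range is refused whole. The fingers move at their own pace and stop on an object; "force" is the grip in N (left out, the last holds). Time passes only in rows, so rows that do not move let the fingers close. It gives the time, the measured TCP pose, the force and the opening at its end, in the units of the state.
- ctrl.sense(): the state, without advancing time (a new reading comes with each control period).
- ctrl.capture(name): name is "side" or "top" or "wrist"; returns (picture, depth): 420x560x3 uint8, red, green, blue; 420x560 float32, mm along the optical axis (not along the pixel's ray), 0 where there is no reading.
- ctrl.camera_params(name): a dict with "fovy" (degrees; the focal length in pixels is half the picture's height over the tangent of half this angle, whatever the lens; pixels are square), "cx", "cy" (the principal point, pixels), "view" (4x4, takes a point from world to camera coordinates); the wrist camera has in their place "tool_from_camera" (4x4, takes a point from camera to tool coordinates, whose origin is the TCP and whose axes are the tool frame's). Camera axes: x right, y down, z forward; pixel columns grow to the right and rows downward; lengths in mm; the calibration is good to about 2 mm. The wrist camera is an equidistant fisheye: a pixel r from the principal point sees the ray r / f radians off the axis. A picture is of the moment at which its call begins: read the wrist's pose just before it. camera_params takes no time and is no camera call.
- ctrl.finish_job(): hands the job in, once; it reports no verdict.
Trained networks look in the newest picture that a camera, given by its name, has taken for a name from the list of things; names that differ only in an ending like _2 or _b are one class to them, and where a whole thing is asked for, a point or a joint stands for the part that bears it (a point fixed in the world has none). Each returns a list of dicts, best first, with "score" (0 to 1); they miss things now and then, are a little off and sometimes report something else, mostly with a low value. They report only what shows in the picture. A call takes as long as a camera call. They do not tell look-alikes from the thing itself.
- ctrl.boxes_of(camera, query): "centre" ([x, y, z] in mm, in the coordinates of the camera as it stood for that picture, good to about 4 mm: the middle of the surface that is visible of it).
- ctrl.regions_of(camera, query): "mask" (420x560 bool, what is visible of it).
- ctrl.pinpoint(camera, query): "centre" ([x, y, z] in mm, in the coordinates of the camera as it stood for that picture, good to about 4 mm: a listed point, or the origin of a listed thing).
The state is a dict: "time_s": time; "joints": joint angles; "dq": joint speeds; "tau": joint torques, N m; "eef_pos": TCP position; "ee_rot": TCP orientation; "force": force on the tool from outside, world axes, zero at the start; "wrist_torque": the same for the moment, N m; "grip_width": opening from 0.0 (shut) to 1.0 (fully open).
Only numpy, scipy, OpenCV 4.12 (cv2) and the standard library are available. Lean on these libraries where they do the work, as an engineer would, in place of code of your own. Each camera call takes 0.05 s, during which the arm holds its last target.

## Working session

There is one attempt and no reset: what is moved stays moved. The work goes in short steps, Python scripts to look and compute and a tool call to move; the robot and the scene stay as the last step left them, time stands still between calls to the robot, and variables do not carry over. Pictures are saved under pics/ and viewed, and the job is handed in when it is done.

Besides the shell and the picture viewer there is one more tool, called after "Call:" as name(argument=value, ...), one argument or row to a line, values as JSON. drive_tool: Moves the arm, as the interface text tells. Its arguments: {"type":"object","properties":{"gripper":{"type":"array","items":{"type":"number"}},"offset":{"type":"array","items":{"type":"array","items":{"type":"number"}}},"turn":{"type":"array","items":{"type":"number"}},"force":{"type":"number"}},"required":["gripper","offset","turn"]}

```bash
mkdir -p pics; ls
cat > h.py <<'E'
import numpy as np, cv2
from rig import ctrl
from scipy.spatial.transform import Rotation as R
def save(n,im): cv2.imwrite('pics/'+n,cv2.cvtColor(im,cv2.COLOR_RGB2BGR))
def w(cam,p):
    V=np.array(ctrl.camera_params(cam)['view']); return (np.linalg.inv(V)@np.r_[p,1])[:3]
def cloud(cam,d):
    P=ctrl.camera_params(cam);f=d.shape[0]/2/np.tan(np.radians(P['fovy'])/2)
    v,u=np.mgrid[:d.shape[0],:d.shape[1]]
    X=np.stack([(u-P['cx'])/f*d,(v-P['cy'])/f*d,d,np.ones_like(d)],-1)
    return (X@np.linalg.inv(np.array(P['view'])).T)[...,:3]
def rot(s): q=s['ee_rot']; return R.from_quat([q[1],q[2],q[3],q[0]]).as_matrix()
E
python3 - <<'E'
from h import *
s=ctrl.sense();print(s);print(rot(s).round(3))
for c in ['top','side']:
    im,d=ctrl.capture(c);save(c+'0.png',im);np.save(c+'0.npy',d)
    for q in ['cover','cover_bar','machine','deck_mid','mat','bottle','meter','spool','tray']:
        print(c,q,[(w(c,r['centre']).round(1).tolist(),round(r['score'],2)) for r in ctrl.pinpoint(c,q)[:3]])
print(ctrl.sense()['time_s'])
E
```

```text
pics
{'time_s': 0.0, 'joints': array([ 1.06060463e+00,  3.13435406e-01,  1.49844563e+00, -2.11553388e-05,
        1.33106528e+00, -2.23426717e-01]), 'dq': array([ 8.46710846e-04,  1.30095152e-05, -1.23721128e-03, -7.68627634e-04,
       -1.14916887e-03, -1.61639924e-03]), 'tau': array([ 1.62280423e-03, -4.12268507e+01, -2.59744066e+01, -7.52445385e-05,
        4.12470661e-03, -1.69012333e-05]), 'eef_pos': array([148.3877114 , 503.30331001, 230.7393481 ]), 'ee_rot': array([-0.56611265,  0.56651499,  0.42299032, -0.42385896]), 'force': array([0.11052675, 0.05819374, 0.09118085]), 'wrist_torque': array([0.02001218, 0.00939365, 0.00456667]), 'grip_width': 0.9990700791434345}
[[ 0.283 -0.001 -0.959]
 [ 0.959 -0.001  0.283]
 [-0.001 -1.     0.   ]]
top cover [([404.6, 452.9, 4.1], 0.71), ([234.1, 266.2, -3.0], 0.67), ([541.1, 173.2, 5.2], 0.57)]
top cover_bar [([410.2, 456.9, 38.5], 0.98), ([541.3, 173.3, 41.9], 0.96), ([238.8, 271.8, 45.2], 0.93)]
top machine [([552.5, -225.0, -0.1], 0.96)]
top deck_mid [([551.3, -222.1, 74.7], 0.96)]
top mat [([509.8, 189.6, -0.9], 0.86)]
top bottle [([513.2, -476.3, 1.3], 0.59)]
top meter [([787.0, 63.1, 1.9], 0.72), ([774.5, -147.6, 0.3], 0.24)]
top spool [([773.9, -146.7, 0.5], 0.9)]
top tray [([615.3, 506.0, -1.7], 0.85)]
side cover [([539.9, 173.2, -0.3], 0.73), ([411.7, 455.7, -0.2], 0.62)]
side cover_bar [([408.9, 453.0, 34.2], 0.92), ([545.2, 175.8, 40.9], 0.73), ([235.0, 272.7, 36.2], 0.72)]
side machine [([549.7, -224.9, 0.5], 0.69)]
side deck_mid [([555.3, -222.6, 71.1], 0.96)]
side mat [([506.8, 193.7, -5.5], 0.66)]
side bottle [([510.7, -476.9, 0.4], 0.79)]
side meter [([786.5, 62.6, -2.4], 0.75), ([512.4, -476.8, -0.6], 0.66)]
side spool [([773.7, -147.8, 0.1], 0.58), ([618.6, 508.2, -0.1], 0.41)]
side tray [([618.0, 510.3, -0.2], 0.92)]
1.0
```

View pics/top0.png

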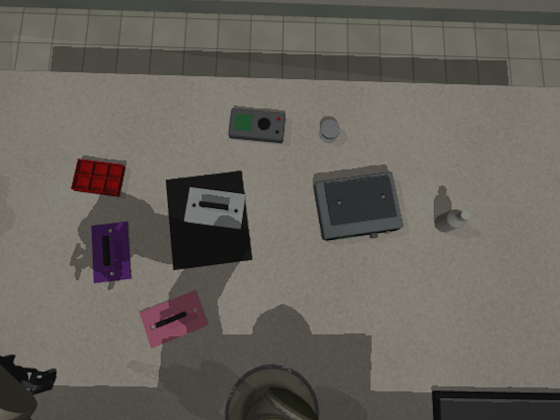

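View pics/side0.png

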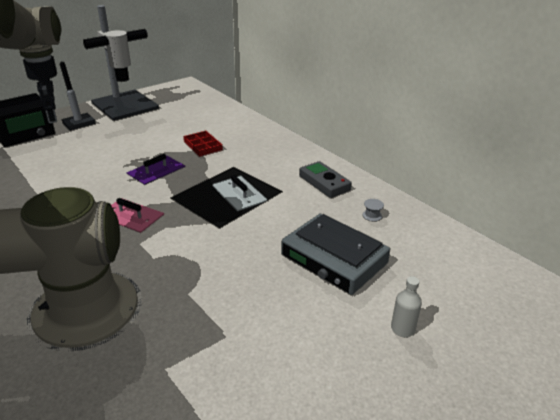

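The top picture shows the silver cover on the black mat at about (215,206), the machine at (358,204) with two studs at about (338,202) and (384,197), and the pink and purple decoys to the left. Next I measure yaw and studs.

Run:
```python
from h import *
for c in ['top','side']:
    im=cv2.imread(f'pics/{c}0.png');d=np.load(c+'0.npy');X=cloud(c,d)
    m=(abs(X[...,0]-541)<110)&(abs(X[...,1]-173)<110)&(X[...,2]<20)&(im.min(2)>75)
    m=cv2.morphologyEx(m.astype('uint8'),cv2.MORPH_OPEN,np.ones((3,3)))
    p=X[m>0]; rc=cv2.minAreaRect(p[:,:2].astype('float32')); print(c,'plate',rc,np.median(p[:,2]),len(p))
    b=(abs(X[...,0]-541)<60)&(abs(X[...,1]-173)<60)&(X[...,2]>35)&(X[...,2]<60)
    p=X[b];rb=cv2.minAreaRect(p[:,:2].astype('float32'));print('bar',rb,np.median(p[:,2]),len(p))
    for nm,lo,hi in [('casing',50,64),('deck',67,76),('studs',77,90)]:
        k=(abs(X[...,0]-551)<140)&(abs(X[...,1]+224)<160)&(X[...,2]>lo)&(X[...,2]<hi)
        p=X[k]
        if len(p)>3: print(nm,cv2.minAreaRect(p[:,:2].astype('float32')),np.median(p[:,2]),len(p))
    P=ctrl.camera_params(c);print(P['fovy'],np.linalg.inv(np.array(P['view']))[:3,3])
    if c=='top':
        big=np.hstack([cv2.resize(im[160:250,165:260],None,fx=4,fy=4,interpolation=2),cv2.resize(im[160:250,310:405],None,fx=4,fy=4,interpolation=2)])
    else: big=np.hstack([cv2.resize(im[210:300,270:400],None,fx=4,fy=4,interpolation=2)])
    cv2.imwrite(f'pics/{c}zoom.png',big)
```

```text
top plate ((549.3429565429688, 172.9573974609375), (220.38267517089844, 202.6354217529297), 89.74442291259766) 6.903120014980004 2392
bar ((540.606201171875, 172.45155334472656), (80.69640350341797, 14.716596603393555), 83.91690826416016) 48.02385637958139 166
casing ((550.2006225585938, -225.96995544433594), (163.33926391601562, 221.22119140625), 9.617398262023926) 58.05305165394839 1882
deck ((559.2177124023438, -226.66224670410156), (112.88834381103516, 180.68226623535156), 9.53941822052002) 72.33207699858951 2532
studs ((556.075439453125, -224.0789794921875), (100.3639144897461, 178.49314880371094), 12.709482192993164) 77.7863181339361 60
53.571246130252625 [ 313.29668164   22.29756109 1165.4243567 ]
side plate ((543.8640747070312, 170.99346923828125), (215.7294464111328, 214.02015686035156), 89.91352844238281) 5.125372451382987 1263
bar ((538.5870361328125, 173.97808837890625), (86.22107696533203, 16.384309768676758), 83.63370513916016) 44.401912046097664 113
casing ((547.349365234375, -225.28033447265625), (164.0334930419922, 222.01417541503906), 9.056446075439453) 56.33811443028645 1600
deck ((557.1819458007812, -226.1127471923828), (117.58755493164062, 182.61856079101562), 9.808004379272461) 70.710880422424 2121
studs ((553.2571411132812, -227.55996704101562), (13.306690216064453, 124.0662612915039), 10.7829008102417) 79.42192753494783 19
45.02270624909666 [-178.31523879 -893.28689752  829.01979104]
```

View pics/topzoom.png

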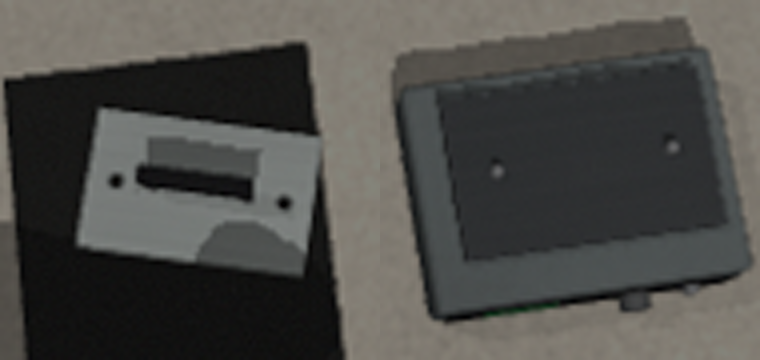

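View pics/sidezoom.png

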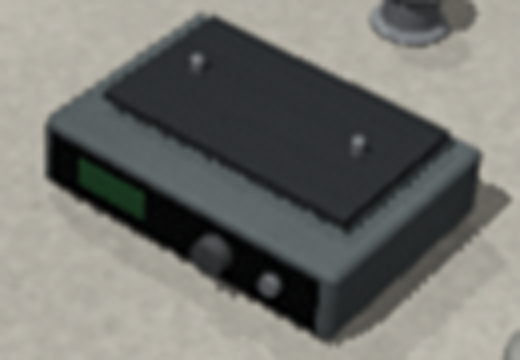

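```bash
cat >> h.py <<'E'
def ray(c,u,v,z):
    P=ctrl.camera_params(c);f=210/np.tan(np.radians(P['fovy'])/2);T=np.linalg.inv(np.array(P['view']))
    d=T[:3,:3]@np.array([(u-P['cx'])/f,(v-P['cy'])/f,1]);o=T[:3,3];return o+d*(z-o[2])/d[2]
E
python3 - <<'E'
from h import *
q=lambda x,o:(x+.5)/4-.5+o
def pr(n,c,pts,z):
    a=[ray(c,q(x,ox),q(y,oy),z) for x,y,ox,oy in pts];d=a[0]-a[1]
    print(n,c,np.round((a[0]+a[1])/2,1),'len',np.hypot(*d[:2]).round(1),'ang',np.degrees(np.arctan2(d[1],d[0])).round(2))
pr('studs','top',[(497,172,310-95,160),(673,147,310-95,160)],81)
pr('studs','side',[(197,60,270,210),(358,142,270,210)],81)
pr('holes','top',[(115,181,165,160),(284,203,165,160)],8)
pr('topedge','top',[(98,107,165,160),(321,137,165,160)],8)
pr('botedge','top',[(78,246,165,160),(303,275,165,160)],8)
E
```

```text
studs top [ 557.5 -226.1   81. ] len 120.5 ang 99.72
studs side [ 555.8 -227.6   81. ] len 119.8 ang 99.65
holes top [539.2 173.6   8. ] len 120.6 ang 83.95
topedge top [590.2 169.    8. ] len 160.5 ang 83.7
botedge top [490.1 177.4   8. ] len 159.2 ang 84.04
```

Call:
drive_tool(
  gripper=[0,0,0,0,0,0,0,0,0,0,0,0,0,0,0,0,0,0,0,0],
  offset=[
    [-0.0103,0,-0.0235],
    [-0.0103,0,-0.0235],
    [-0.0103,0,-0.0235],
    [-0.0103,0,-0.0235],
    [-0.0103,0,-0.0235],
    [-0.0103,0,-0.0235],
    [-0.0103,0,-0.0235],
    [-0.0103,0,-0.0235],
    [-0.0103,0,-0.0235],
    [-0.0103,0,-0.0235],
    [-0.0103,0,-0.0235],
    [-0.0103,0,-0.0235],
    [-0.0103,0,-0.0235],
    [-0.0103,0,-0.0235],
    [-0.0103,0,-0.0235],
    [-0.0103,0,-0.0235],
    [-0.0103,0,-0.0235],
    [-0.0103,0,-0.0235],
    [-0.0103,0,-0.0235],
    [-0.0103,0,-0.0235],
  ],
  turn=[0,0,0,0,0,0,0,0,0,0,0,0,0,0,0,0,0,0,0,0],
  force=40,
)

```text
time_s: 2.67
eef_pos: [541.9, 172.0, 231.3]
ee_rot: [-0.566, 0.566, 0.423, -0.423]
force: [0.3, 0.5, -0.5]
grip_width: 1.003
```

Call:
drive_tool(
  gripper=[0,0,0,0,0,0,0,0,0,0,0,0,0,0],
  offset=[
    [0,0.004,0],
    [0,0.004,0],
    [0,0.004,0],
    [0,0.004,0],
    [0,0.004,0],
    [0,0.004,0],
    [0,0.004,0],
    [0,0.004,0],
    [0,0.004,0],
    [0,0.004,0],
    [0,0.004,0],
    [0,0.004,0],
    [0,0,0],
    [0,0,0],
  ],
  turn=[7.16,7.16,7.16,7.16,7.16,7.16,7.16,7.16,7.16,7.16,7.16,0.94,0,0],
)

```text
time_s: 3.83
eef_pos: [541.0, 173.0, 183.2]
ee_rot: [-0.706, 0.706, -0.037, 0.037]
force: [-0.2, 0.9, 0.8]
grip_width: 0.998
```

Run:
```python
from h import *
s=ctrl.sense();r=rot(s);print(s['time_s'],s['eef_pos'],r.round(3),s['force'],np.degrees(np.arctan2(r[1,0],r[0,0])))
im,d=ctrl.capture('wrist');save('w1.png',im)
T=np.array(ctrl.camera_params('wrist')['tool_from_camera'])
for x in ctrl.pinpoint('wrist','cover_bar')[:2]:
    print(r@(T@np.r_[x['centre'],1])[:3]+s['eef_pos'],x['score'])
```

```text
3.8333 [541.02499857 173.01384693 183.22880902] [[ 0.995 -0.     0.103]
 [-0.103 -0.     0.995]
 [-0.    -1.    -0.   ]] [-0.23453961  0.88420491  0.77201028] -5.936806793174507
[236.12310738 265.63785988  32.69977656] 0.72
[538.70859253 179.42819322  41.77598453] 0.62
```

View pics/w1.png

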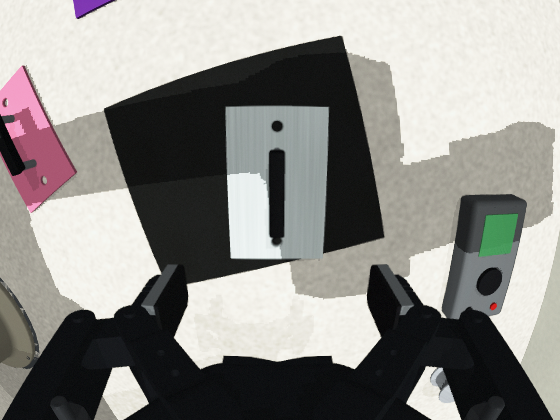

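The wrist picture shows the bar at about (277,195) midway between the fingers (165 and 390) and parallel to the pads. I descend and grip.

Call:
drive_tool(
  gripper=[0,0,0,0,0,0,0,0,0,0,0,0,0,0],
  offset=[
    [-0.001,0.0135,0.0005],
    [0,0.0135,0],
    [0,0.0135,0],
    [0,0.0135,0],
    [0,0.0135,0],
    [0,0.0135,0],
    [0,0.0135,0],
    [0,0.0135,0],
    [0,0.0135,0],
    [0,0.0135,0],
    [0,0.0135,0],
    [0,0.0125,0],
    [0,0,0],
    [0,0,0],
  ],
  turn=[0,0,0,0,0,0,0,0,0,0,0,0,0,0],
)

```text
time_s: 5.1
eef_pos: [540.1, 173.6, 22.4]
ee_rot: [-0.706, 0.706, -0.038, 0.037]
force: [-0.4, -0.6, 0.5]
grip_width: 0.998
```

Call:
drive_tool(
  gripper=[1,1,1,1,1,1,1,1,1,1,1,1],
  offset=[
    [0,0,0],
    [0,0,0],
    [0,0,0],
    [0,0,0],
    [0,0,0],
    [0,0,0],
    [0,0,0],
    [0,0,0],
    [0,0,0],
    [0,0,0],
    [0,0,0],
    [0,0,0],
  ],
  turn=[0,0,0,0,0,0,0,0,0,0,0,0],
  force=60,
)

```text
time_s: 6.1
eef_pos: [540.4, 173.6, 22.7]
ee_rot: [0.706, -0.706, 0.038, -0.038]
force: [0.5, -0.2, 4.7]
grip_width: 0.149
```

Call:
drive_tool(
  gripper=[1,1,1,1,1,1,1,1,1,1,1,1,1],
  offset=[
    [0,-0.005,0],
    [0,-0.01,0],
    [0,-0.01,0],
    [0,-0.0125,0],
    [0,-0.0125,0],
    [0,-0.0125,0],
    [0,-0.0125,0],
    [0,-0.0125,0],
    [0,-0.0125,0],
    [0,-0.01,0],
    [0,0,0],
    [0,0,0],
    [0,0,0],
  ],
  turn=[0,0,0,0,0,0,0,0,0,0,0,0,0],
)

```text
time_s: 7.18
eef_pos: [539.7, 173.6, 131.7]
ee_rot: [-0.706, 0.706, -0.038, 0.037]
force: [-0.6, -0.2, -3.9]
grip_width: 0.154
```

Run:
```python
from h import *
s=ctrl.sense();r=rot(s);print(s['time_s'],s['eef_pos'],s['force'],s['wrist_torque'],np.degrees(np.arctan2(r[1,0],r[0,0])),r.round(4))
im,d=ctrl.capture('wrist');save('w2.png',im)
im,d=ctrl.capture('side');save('s2.png',im)
im,d=ctrl.capture('top');save('t2.png',im[150:260,150:270].repeat(4,0).repeat(4,1))
```

```text
7.1833 [539.71125161 173.57321525 131.68908328] [-0.58563075 -0.22619666 -3.88497348] [-0.05871987 -0.00107479 -0.01383795] -6.131944101687274 [[ 9.943e-01 -1.200e-03  1.068e-01]
 [-1.068e-01 -1.000e-04  9.943e-01]
 [-1.200e-03 -1.000e+00 -3.000e-04]]
```

View pics/w2.png

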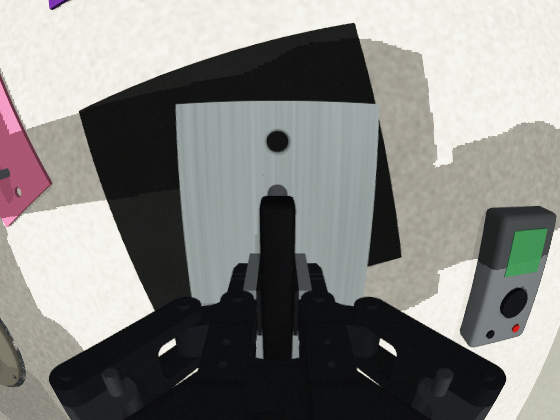

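View pics/s2.png

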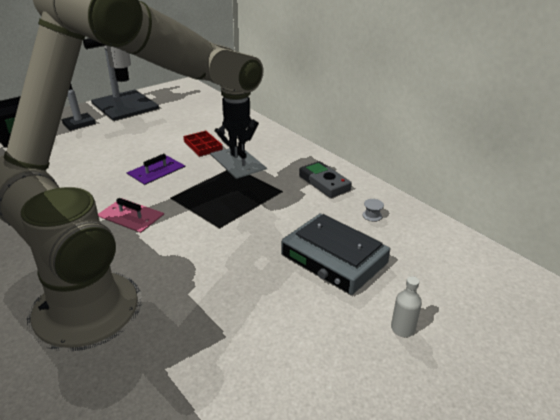

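The wrist picture shows the plate held square with its hole at about (277,141), and the side picture shows it clear of the mat. I work out the hole in tool coordinates.

Run:
```python
from h import *
im=cv2.imread('pics/w2.png');g=im.max(2)
lab,n,st,cen=None,0,0,0
k,l,st,cen=cv2.connectedComponentsWithStats((g[115:165,240:315]<90).astype('uint8'))
print(st,cen)
P=ctrl.camera_params('wrist');f=210/np.tan(np.radians(P['fovy'])/2);T=np.array(P['tool_from_camera'])
print(f,P['cx'],P['cy'],T.round(3))
def wr(u,v,y):
    a=np.array([u-P['cx'],v-P['cy']]);rr=np.hypot(*a);th=rr/f
    d=T[:3,:3]@np.r_[a/rr*np.sin(th),np.cos(th)];o=T[:3,3];return o+d*(y-o[1])/d[1]
for c in cen[1:]: print(wr(c[0]+240,c[1]+115,14.5),wr(c[0]+240,c[1]+115,17))
for u,v in [(176,103),(379,103),(190,303),(362,303)]: print(wr(u,v,14.5))
```

```text
[[   0    0   75   50 3364]
 [  26   15   23   22  386]] [[36.98900119 24.33561237]
 [37.09585492 25.93264249]]
325.19226210127806 277.07456452323987 209.23448581289992 [[   1.      -0.      -0.      -0.57 ]
 [   0.      -0.296    0.955 -142.79 ]
 [  -0.      -0.955   -0.296   75.717]
 [   0.       0.       0.       1.   ]]
[-0.58079323 14.5        61.43814893] [-0.58096734 17.         61.21119192]
[-50.15315055  14.5         81.53119617]
[49.43028091 14.5        81.51623608]
[-51.99621744  14.5        -30.92231562]
[ 49.39202913  14.5        -30.88068853]
```

Call:
drive_tool(
  gripper=[1,1,1,1,1,1,1,1,1,1,1,1,1,1,1,1,1,1,1,1],
  offset=[
    [0.0016,0,-0.01],
    [0.0032,0,-0.0209],
    [0.0032,0,-0.0209],
    [0.0032,0,-0.0209],
    [0.0032,0,-0.0209],
    [0.0032,0,-0.0209],
    [0.0032,0,-0.0209],
    [0.0032,0,-0.0209],
    [0.0032,0,-0.0209],
    [0.0032,0,-0.0209],
    [0.0032,0,-0.0209],
    [0.0032,0,-0.0209],
    [0.0032,0,-0.0209],
    [0.0032,0,-0.0209],
    [0.0032,0,-0.0209],
    [0.0032,0,-0.0209],
    [0.0032,0,-0.0209],
    [0.0032,0,-0.0209],
    [0.0032,0,-0.0209],
    [0.0016,0,-0.0109],
  ],
  turn=[0,0,0,0,0,0,0,0,0,0,0,0,0,0,0,0,0,0,0,0],
)

```text
time_s: 9.0
eef_pos: [557.6, -230.4, 131.9]
ee_rot: [-0.706, 0.706, -0.039, 0.038]
force: [-0.7, 0.2, -2.8]
grip_width: 0.149
```

Call:
drive_tool(
  gripper=[1,1,1,1,1,1],
  offset=[
    [0,0,0],
    [0,0,0],
    [0,0,0],
    [0,0,0],
    [0,0,0],
    [0,0,0],
  ],
  turn=[-4,-4,-4,-3.8,0,0],
)

```text
time_s: 9.5
eef_pos: [558.0, -227.7, 132.1]
ee_rot: [0.705, -0.705, -0.059, 0.059]
force: [0.1, 0.9, -2.7]
grip_width: 0.152
```

Run:
```python
from h import *
s=ctrl.sense();r=rot(s);print(s['time_s'],s['eef_pos'],s['force'],s['wrist_torque'],np.degrees(np.arctan2(r[1,0],r[0,0])),r.round(4))
im,d=ctrl.capture('wrist');save('w3.png',im)
im,d=ctrl.capture('top');save('t3.png',im[150:260,300:420].repeat(5,0).repeat(5,1));np.save('t3.npy',d);cv2.imwrite('pics/t3full.png',im[...,::-1])
im,d=ctrl.capture('side');save('s3.png',im[180:310,250:410].repeat(4,0).repeat(4,1));np.save('s3.npy',d)
```

```text
9.5 [ 557.95263145 -227.6639063   132.13320804] [ 0.09205272  0.87637287 -2.70805797] [-0.01444555 -0.02069224  0.06605799] 9.556755944438043 [[ 9.861e-01 -3.000e-04 -1.660e-01]
 [ 1.660e-01  2.000e-04  9.861e-01]
 [-3.000e-04 -1.000e+00  3.000e-04]]
```

View pics/w3.png

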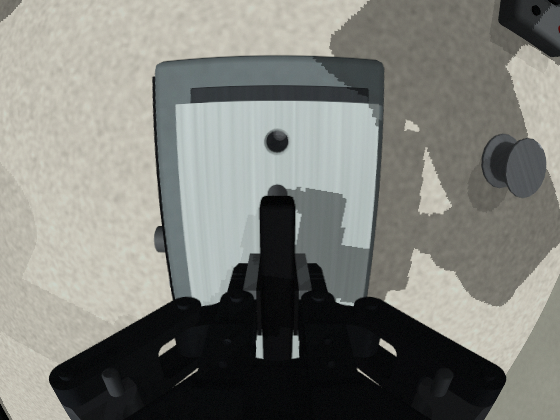

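View pics/t3.png

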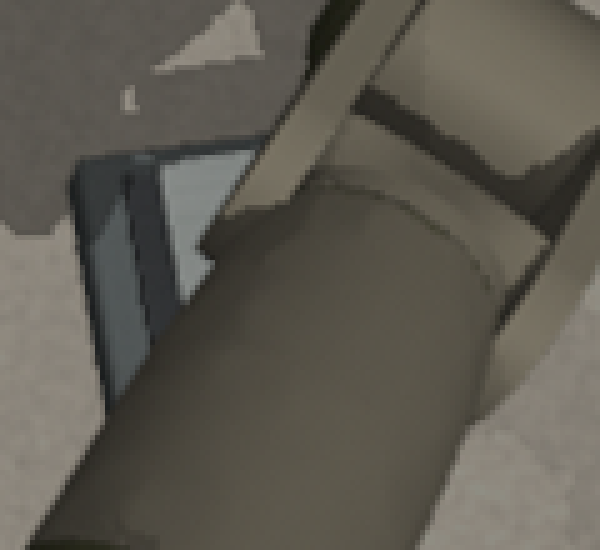

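View pics/s3.png

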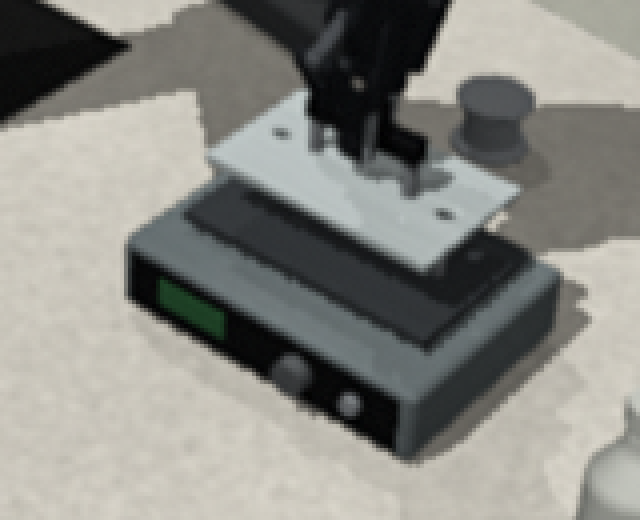

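```bash
cat >> h.py <<'E'
def wr(u,v,y):
    P=ctrl.camera_params('wrist');f=210/np.tan(np.radians(P['fovy'])/2);T=np.array(P['tool_from_camera'])
    a=np.array([u-P['cx'],v-P['cy']]);rr=np.hypot(*a);th=rr/f
    d=T[:3,:3]@np.r_[a/rr*np.sin(th),np.cos(th)];o=T[:3,3];return o+d*(y-o[1])/d[1]
E
python3 - <<'E'
from h import *
for u,v in [(191,87),(368,86)]: print('deck',wr(u,v,60))
for u,v in [(176,103),(380,103)]: print('plate',wr(u,v,14.5))
im=cv2.imread('pics/w3.png');cv2.imwrite('pics/w3z.png',np.hstack([cv2.resize(im[50:160,150:400],None,fx=3,fy=3,interpolation=2)]))
cv2.imwrite('pics/w3h.png',cv2.convertScaleAbs(cv2.resize(im[115:165,250:305],None,fx=8,fy=8,interpolation=2),alpha=2))
# side: hole/stud positions
im=cv2.imread('pics/s3.png');
q=lambda x,o:(x+.5)/4-.5+o
a=[ray('side',q(x,250),q(y,180),117.6) for x,y in [(281,133),(446,214)]];print((a[0]+a[1])/2,a[0]-a[1])
E
```

```text
deck [-54.29660052  60.          92.9869927 ]
deck [56.42456509 60.         93.79344661]
plate [-50.0888922   14.5         81.68368497]
plate [50.01820718 14.5        81.703275  ]
[ 555.29049604 -228.91708033  117.6       ] [-20.34911407 118.56910583   0.        ]
```

View pics/w3z.png

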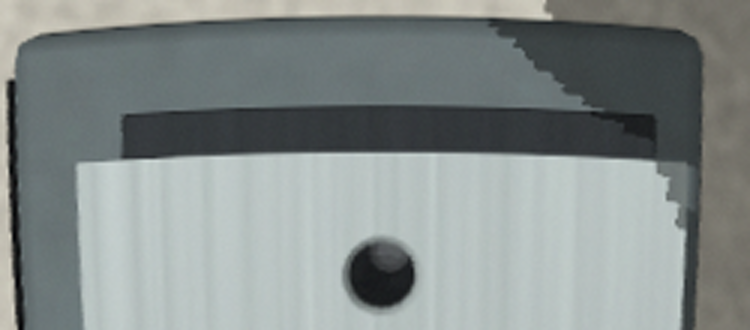

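View pics/w3h.png

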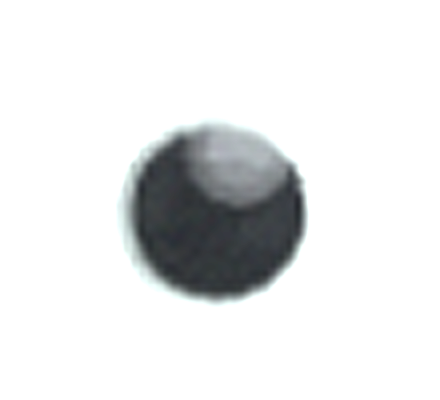

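Run:
```python
from h import *
for v in (133,140.4,141): print(wr(280,v,50),wr(280,v,51.5))
print(wr(277.1,141,14.5))
```

```text
[ 1.1909858  50.         63.10163267] [ 1.20404055 51.5        63.00234076]
[ 1.19500581 50.         58.68778351] [ 1.20809184 51.5        58.55414989]
[ 1.19535864 50.         58.32918072] [ 1.20844742 51.5        58.19275701]
[-0.5126105  14.5        61.55757968]
```

The wrist close-up shows the stud top through the hole, near (280,137), with the hole centre at (277,141). So I need about +1.4 mm in both tool x and tool z. I correct and lower to just above the studs.

Call:
drive_tool(
  gripper=[1,1,1,1,1,1,1,1,1,1,1],
  offset=[
    [0.0014,0,0.0014],
    [0,0.004,0],
    [0,0.004,0],
    [0,0.004,0],
    [0,0.004,0],
    [0,0.004,0],
    [0,0.004,0],
    [0,0.003,0],
    [0,0,0],
    [0,0,0],
    [0,0,0],
  ],
  turn=[0,0,0,0,0,0,0,0,0,0,0],
)

```text
time_s: 10.57
eef_pos: [559.4, -226.2, 105.5]
ee_rot: [-0.705, 0.705, 0.06, -0.059]
force: [-0.4, -0.2, -3.5]
grip_width: 0.148
```

Run:
```python
from h import *
s=ctrl.sense();r=rot(s);print(s['time_s'],s['eef_pos'],s['force'],s['wrist_torque'],np.degrees(np.arctan2(r[1,0],r[0,0])))
im,d=ctrl.capture('wrist');save('w4.png',im)
im=im[...,::-1]
cv2.imwrite('pics/w4h.png',cv2.convertScaleAbs(cv2.resize(np.ascontiguousarray(im[115:165,250:305]),None,fx=8,fy=8,interpolation=2),alpha=2))
```

```text
10.5667 [ 559.40877532 -226.17017515  105.51307947] [-0.40781659 -0.20927211 -3.54257979] [ 0.01236942 -0.03137116  0.01376976] 9.664794031840719
```

View pics/w4h.png

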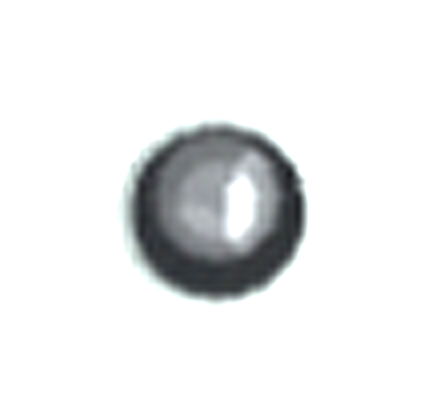

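The close-up shows the stud top centred in the hole, both at about (277,141). I lower gently.

Call:
drive_tool(
  gripper=[1,1,1,1,1,1,1,1],
  offset=[
    [0,0.001,0],
    [0,0.001,0],
    [0,0.001,0],
    [0,0.001,0],
    [0,0.001,0],
    [0,0.001,0],
    [0,0,0],
    [0,0,0],
  ],
  turn=[0,0,0,0,0,0,0,0],
)

```text
time_s: 11.28
eef_pos: [559.3, -226.1, 99.2]
ee_rot: [0.705, -0.705, -0.06, 0.06]
force: [-0.1, -0.7, -3.4]
grip_width: 0.15
```

No contact at underside about 79.7 mm, so the studs are already in the holes. I continue down.

Call:
drive_tool(
  gripper=[1,1,1,1,1,1,1,1],
  offset=[
    [0,0.001,0],
    [0,0.001,0],
    [0,0.001,0],
    [0,0.001,0],
    [0,0.001,0],
    [0,0.001,0],
    [0,0,0],
    [0,0,0],
  ],
  turn=[0,0,0,0,0,0,0,0],
)

```text
time_s: 11.95
eef_pos: [559.3, -226.1, 93.2]
ee_rot: [0.705, -0.705, -0.06, 0.06]
force: [-0.7, -0.5, -2.5]
grip_width: 0.153
```

Call:
drive_tool(
  gripper=[1,1,1,1,1],
  offset=[
    [0,0.001,0],
    [0,0.0005,0],
    [0,0.0005,0],
    [0,0,0],
    [0,0,0],
  ],
  turn=[0,0,0,0,0],
)

```text
time_s: 12.37
eef_pos: [559.3, -226.1, 91.5]
ee_rot: [-0.705, 0.705, 0.06, -0.06]
force: [-0.2, 0.2, 0.3]
grip_width: 0.156
```

Run:
```python
from h import *
s=ctrl.sense();print(s['time_s'],s['eef_pos'],s['force'],s['wrist_torque'])
im,d=ctrl.capture('wrist');save('w5.png',im)
im,d=ctrl.capture('side');save('s5.png',im[180:310,250:410].repeat(4,0).repeat(4,1))
```

```text
12.3667 [ 559.32017953 -226.11364034   91.5189811 ] [-0.17932517  0.18710727  0.27453569] [0.06604265 0.17922811 0.02742547]
```

View pics/s5.png

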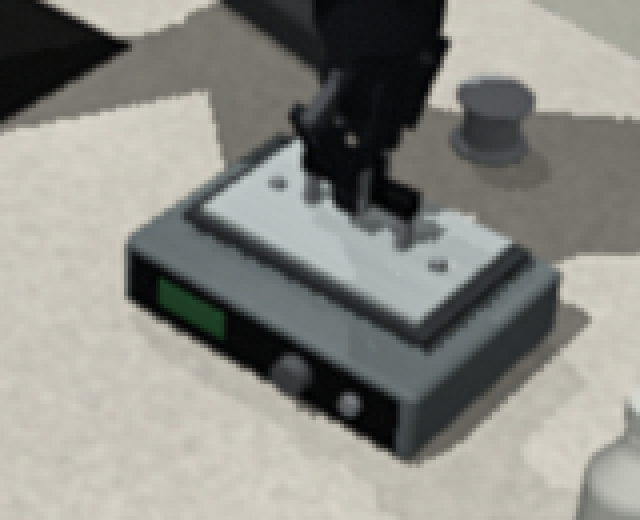

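View pics/w5.png

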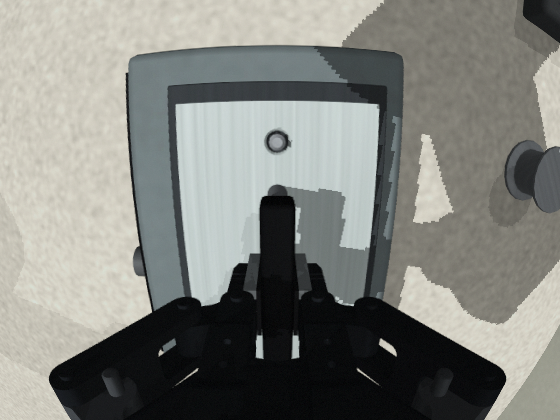

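Both pictures show the plate flat on the deck with the stud standing up in the hole at (277,141), and the plate's weight is now carried by the deck. I release and then back off straight up.

Call:
drive_tool(
  gripper=[0.5,0.4,0.3,0.3,0.2,0.1,0,0,0,0,0,0],
  offset=[
    [0,0,0],
    [0,0,0],
    [0,0,0],
    [0,0,0],
    [0,0,0],
    [0,0,0],
    [0,0,0],
    [0,0,0],
    [0,0,0],
    [0,0,0],
    [0,0,0],
    [0,0,0],
  ],
  turn=[0,0,0,0,0,0,0,0,0,0,0,0],
)

```text
time_s: 13.47
eef_pos: [559.3, -226.1, 91.3]
ee_rot: [-0.705, 0.705, 0.06, -0.06]
force: [-0.2, -1.2, 0.5]
grip_width: 1.0
```

Call:
drive_tool(
  gripper=[0,0,0,0,0,0,0,0,0,0,0,0,0,0],
  offset=[
    [0,-0.005,0],
    [0,-0.01,0],
    [0,-0.01,0],
    [0,-0.01,0],
    [0,-0.01,0],
    [0,-0.012,0],
    [0,-0.012,0],
    [0,-0.012,0],
    [0,-0.012,0],
    [0,-0.012,0],
    [0,-0.012,0],
    [0,-0.01,0],
    [0,0,0],
    [0,0,0],
  ],
  turn=[0,0,0,0,0,0,0,0,0,0,0,0,0,0],
)

```text
time_s: 14.63
eef_pos: [559.4, -226.1, 218.8]
ee_rot: [-0.704, 0.705, 0.06, -0.059]
force: [0.2, -0.6, -0.7]
grip_width: 0.998
```

Run:
```python
from h import *
s=ctrl.sense();print(s['time_s'],s['eef_pos'],s['force'])
im,d=ctrl.capture('wrist');save('w6.png',im)
im,d=ctrl.capture('side');save('s6.png',im[180:310,250:410].repeat(4,0).repeat(4,1))
X=cloud('side',d);m=(im.min(2)>110)&(abs(X[...,0]-556)<75)&(abs(X[...,1]+227)<95)&(X[...,2]>64)&(X[...,2]<90)
p=X[m];A=np.c_[p[:,:2]-p[:,:2].mean(0),np.ones(len(p))];c=np.linalg.lstsq(A,p[:,2],rcond=None)[0];print('plate top plane',c,len(p),cv2.minAreaRect(p[:,:2].astype('float32')))
for q in ('cover','meter','spool','bottle','tray'):
  print(q,[(w('side',x['centre']).round(),round(x['score'],2)) for x in ctrl.pinpoint('side',q)[:2]])
```

```text
14.6333 [ 559.36502352 -226.13367013  218.78695649] [ 0.20201949 -0.57880692 -0.74739214]
plate top plane [-2.71203147e-03 -2.91287307e-03  7.54214327e+01] 1347 ((557.712890625, -222.9276123046875), (106.33411407470703, 167.90306091308594), 8.471155166625977)
cover [(array([414., 454.,  -2.]), 0.8), (array([229., 273.,  -1.]), 0.78)]
meter [(array([788.,  63.,   0.]), 0.63), (array([ 562., -222.,  106.]), 0.5)]
spool [(array([ 776., -151.,   -1.]), 0.76)]
bottle [(array([ 513., -475.,   -0.]), 0.72), (array([ 550., -223.,    3.]), 0.48)]
tray [(array([621., 509.,  -0.]), 0.79)]
```

View pics/s6.png

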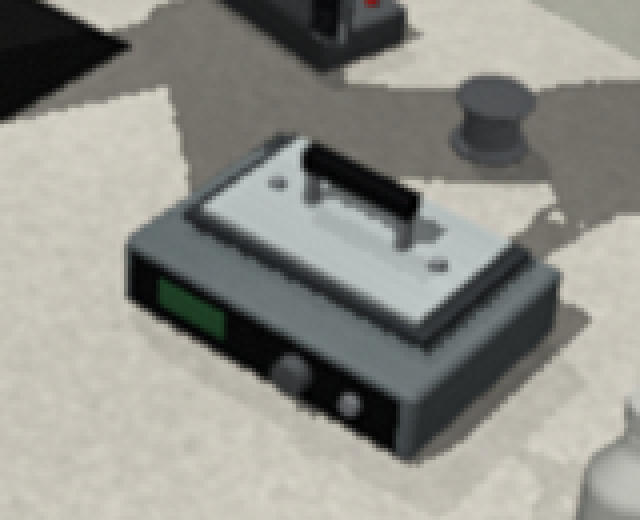

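View pics/w6.png

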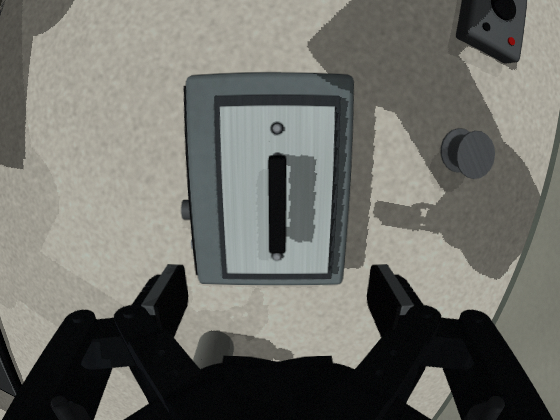

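Both studs show through the holes at (277,128) and (277,257). The plate is flat and fully down: its top reads 75.4 mm on a camera that read the deck 1.3 mm low, and its tilt is about 0.004 rad. The gripper is clear.

```bash
python3 -c "
from rig import ctrl
print(ctrl.finish_job(), ctrl.sense()['time_s'])"
```

```text
the job is handed in; nothing more can be done
the job is handed in; nothing more can be done
```

The cover plate is on the preheater with both studs through its holes, lying flat and released, and the job is handed in. The hand-in gives no verdict. I gripped the plate by its bar, lifted it off the mat and carried it over the machine. There the wrist camera showed a stud through one of the holes, so I corrected by 1.4 mm in both directions and lowered it in 1 mm steps. It dropped straight on without needing a sliding search.

**Last checks:**
- **Fit:** both studs show inside the holes in the final wrist picture.
- **Height and tilt:** the plate's top measured 75.4 mm, on a side camera that read the deck about 1.3 mm low. That puts it near the expected 77 mm. The fitted tilt was about 0.004 rad.
- **Force:** the wrist reading changed by only about 4 N on seating, roughly the plate's weight.
- **Surroundings:** the four bystanders read within about 4 mm of their starting positions, which is the detector's accuracy. The gripper was open and about 130 mm above its release height.
- **Time:** about 15 s of the 64 s allowed.

**Disagreement:** when asked for "cover" in the last side picture, the detector's top two results were only the pink and purple look-alikes. The pictures and depth readings show the real cover in place.

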